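# Close and lock the filter cover of a bench air-filter unit

### The arm

A 7-joint arm with a two-finger parallel gripper is mounted at the origin on a cart in front of the work surface, level with it; the furniture and walls round the work are solid. World frame = base frame: x ahead of the robot, y to its left, z up, the work surface at z = 0. Lengths are in m, angles in degrees, forces in N, time in s.
With the tool pointing down it reaches from about 0.425 to 0.875 m from the base axis. Payload 4.7 kg.
Tool frame: the origin (TCP) lies at the very end of the fingers, on their centre line; the grasp point (between the pads) lies 19 mm behind it; z points along the fingers, y is the line along which they close (so a half turn about z gives the same grasp; the last joint's range is limited). The gripper opens to 87 mm and grips with 3 to 60 N. Pads are 19 mm wide; open, the fingers measure 117 mm over their backs; the gripper's body (75 mm by 190 mm) begins 51 mm behind the grasp point.
Start: joints at [-64.681, 18.392, -4.016, 83.108, 1.295, 78.541, -3.26], TCP at [0.27, 0.591, 0.223] pointing down, gripper open.
Joint ranges: [-163.93, 163.93], [-17.29, 119.83], [-79.2, 71.16], [3.27, 140.29], [-89.18, 269.18], [5.43, 117.66], [-154.24, 154.24]. Speed limits (degrees/s): [147.25, 147.25, 180, 180, 180, 180, 180].

### API

Orientations are given as a 3x3 rotation matrix whose columns are the frame's x, y, z axes.
In Python, from cell import ctrl, read_camera, camera_model gives the robot as it stands.
- The arm moves only by the shell command python3 -m jog 'ROWS' [FORCE]. ROWS is JSON, a list that holds one entry, the list of rows, each a list of 7 numbers: the turn, a rotation vector about the tool's x, y, z in rad, then the shift along the tool's x, y, z in m, then the opening, from -1 (shut) to 1 (fully open). A call has 1 to 5 rows; each row is the pose to reach, as a shift and turn from the pose commanded when the call began, along the tool's axes at that moment; what a row does not reach only later rows make up. A row lasts 1/12 s, in which the tool goes at most 41.7 mm and 7.16 degrees, less where a joint would pass 70% of its speed; a pose out of reach is approached as far as the arm can. A call with a gripper value outside its range is refused whole. The fingers move at their own pace and stop on an object; FORCE is the grip in N (left out, the last holds). Time passes only in rows, so rows that repeat a pose let the fingers close. It gives the time, the measured TCP pose, the force, the opening and the grip force at its end, in the units of the state.
- ctrl.get_obs(): the state, without advancing time (a new reading comes with each control period).
- read_camera(name): name is "side" or "top"; returns the picture (384x512x3 uint8, red, green, blue); there is no depth.
- camera_model(name): a dict with "mtx" (3x3 intrinsics, pixels), "k1" (the pictures are not rectified: a ray, as slopes to the right and down, at radius r is drawn at 1 + k1 r^2 times it, then the intrinsics apply), "R" (3x3) and "t" (3): a world point X has camera coordinates R X + t. Camera axes: x right, y down, z forward; pixel columns grow to the right and rows downward; lengths in m; the calibration is good to about 2 mm. A picture is of the moment at which its call begins. camera_model takes no time and is no camera call.
- ctrl.hand_in(): hands the job in; it is judged then, once.
The state is a dict: "time_s": time; "joint_pos": joint angles; "joint_vel": joint speeds; "joint_torque": joint torques, N m; "ee_pos": TCP position; "orientation": TCP orientation; "ft_force": force on the tool from outside, world axes, zero at the start; "ft_torque": the same for the moment, N m; "finger_gap": finger opening in m; "grasp_force": force on a finger pad.
Only numpy, scipy, OpenCV 4.12 (cv2) and the standard library are available. Lean on these libraries where they do the work, as an engineer would, in place of code of your own. Each camera call takes 0.05 s, during which the arm holds its last target. There are 200 camera calls.

### The job

Close and lock the filter bay on top of the grey bench unit with the fingertips: first push the sliding cover fully home against its end stop while the fastener is still open. Then set a fingertip in the slot of the round quarter-turn fastener and turn it clockwise until it stops and its tongue points straight at the cover, locking it in. Do not lift the cover, do not disturb the pad of notes, the tape roll or the bottle that stand beside the unit, and leave everything clear of the robot.

Things in the scene. Friction and masses are not known exactly. Their poses are not given: they have to be found in the camera images.
- housing: Grey fixed bench air-filter unit, 285 x 230 mm, flat deck 60 mm above the worktop. Origin on the worktop; it spans x -135 to +150, y -115 to +115 mm in its frame. Own +x points away from the robot, from the fastener (axis x = -75, y = 0) to the cover, which slides on the deck along +x between two steel guides (10 mm high, x = 30 to 140, inner faces at y = -67.5 and +67.5 mm).
- end_stop (a point): Middle of the steel end stop's face that the cover's far edge meets, 139.5 mm along the housing's +x, 65 mm above the worktop. A small lip overhangs it: underside 14 mm, top 18 mm above the deck, reaching back to x = 129.5 mm.
- cover: Loose flat aluminium sliding cover, 110 (its x) x 130 (its y) x 10 mm thick, about 0.35 kg, lying on the deck. Origin: centre of its underside; axes as the housing's. Fully home, its origin is at x = 84.5 mm in the housing's frame; it starts 28 to 42 mm short of that.
- tab (a point): On the cover: centre of the face to push (toward the housing's +x) of the upright tab, at cover x = 15 mm, y = 0, 18 mm above the cover's underside. The tab is 70 mm wide along y, 10 mm thick, and stands 16.5 mm above the 10 mm plate (top 86.5 mm above the worktop).
- fastener (a joint): Turn of the fastener about its upright axis, rad: grows clockwise seen from above. Starts at 0 to 0.2 (open, 0: tongue along the housing's +y, the left); 1.57 is locked (tongue along the housing's +x, toward the cover's near edge); stop at 1.60. Stays where it is left; friction about 0.08 N m. The tongue is level with the cover's plate and strikes it if the cover is not home.
- slot_center (a point): Centre of the slot's floor, on the turning axis, 72 mm above the worktop. On a metal disc 104 mm across, two upright black walls (14 mm thick, 18 mm high) form the slot: 40 mm wide, 76 mm long, open above and at both ends, running along the tongue. A fingertip set in the slot off the axis and moved in an arc about the axis turns the fastener.
- tongue_tip (a point): Round outer end of the fastener's steel tongue, 100 mm from the turning axis; the tongue is 24 mm wide and 10 mm thick, 61 to 71 mm above the worktop. Locked, it lies about 4 mm short of the near edge of the cover at home.
- sticky_pad: Yellow pad of sticky notes lying flat, 62 x 62 x 12 mm, loose, left of the unit; origin: centre of its underside. Leave it alone.
- tape_white: White tape roll lying flat, 70 mm across, 12 mm high, loose, right of the unit; origin: centre of its underside. Leave it alone.
- stain_bottle: Small bottle with black cap, 36 mm across, 74 mm high, standing loose at the left, beyond the pad of notes; origin: centre of its underside. Leave it alone.

How it is judged (in metres and radians):
On the way, in this order (a step that is already met when the one before it is completed fails the run):
1. the cover is pushed home while the fastener is still open (x of cover in the frame of housing above 0.0815 m and value of joint fastener below 0.6 rad), for 0.2 s.
2. the fastener is turned to its locked position (value of joint fastener above 1.45 rad), for 0.2 s.
At the end, for the whole second after the job is handed in: The cover lies flat on the deck within 4 mm of its end stop and at rest, and the fastener is turned to at least 1.45 rad (locked at 1.57) (x of cover in the frame of housing above 0.0805 m and z of cover in the frame of housing below 0.063 m and angle between cover's own z axis and vertical below 0.04 rad and value of joint fastener above 1.45 rad and linear speed of cover below 0.01 m/s); the robot touches nothing.
It fails at once if the cover is lifted off the deck or tipped (z of cover in the frame of housing above 0.068 m or angle between cover's own z axis and vertical above 0.15 rad).
It fails at once if the pad of notes is moved more than 15 mm (distance of sticky_pad from where it was at the start of the episode above 0.015 m).
It fails at once if the tape roll is moved more than 15 mm (distance of tape_white from where it was at the start of the episode above 0.015 m).
It fails at once if the bottle is moved more than 15 mm or tipped (distance of stain_bottle from where it was at the start of the episode above 0.015 m or angle between stain_bottle's own z axis and vertical above 0.3 rad).
It also fails if it takes over 51 s, if anything falls off the work surface, if the arm or the gripper's body presses on something with over 40 N, if the wrist force passes 120 N, or if a joint passes its speed limit or range.

## Working session

There is one attempt and no reset: what is moved stays moved. The work goes in short steps, Python scripts to look and compute and a shell command to move; the robot and the scene stay as the last step left them, time stands still between calls to the robot, and variables do not carry over. Pictures are saved under pics/ and viewed, at most 10 in all, crops included, and the job is handed in when it is done.

```bash
ls; mkdir -p pics; python3 - <<'E'
from cell import ctrl, read_camera, camera_model
import cv2, numpy as np
np.set_printoptions(precision=4,suppress=True)
for n in("top","side"):
    cv2.imwrite(f"pics/{n}0.png",cv2.resize(read_camera(n)[:,:,::-1],(800,600)))
    print(n,camera_model(n))
o=ctrl.get_obs();print(o)
E
```

```text
pics
top {'mtx': array([[479.5401,   0.    , 251.1449],
       [  0.    , 479.5401, 192.6077],
       [  0.    ,   0.    ,   1.    ]]), 'k1': -0.05781668981581836, 'R': array([[-0.0011, -1.    , -0.0038],
       [-0.9972,  0.0014, -0.0751],
       [ 0.0751,  0.0037, -0.9972]]), 't': array([0.0969, 0.5664, 0.9208])}
side {'mtx': array([[475.3008,   0.    , 254.9226],
       [  0.    , 475.3008, 193.0672],
       [  0.    ,   0.    ,   1.    ]]), 'k1': -0.11504295713210126, 'R': array([[-0.9989, -0.0436, -0.018 ],
       [-0.0094,  0.5581, -0.8297],
       [ 0.0462, -0.8286, -0.5579]]), 't': array([0.5575, 0.0253, 1.0556])}
{'time_s': 0.1, 'joint_pos': array([-64.6817,  18.4365,  -4.0154,  83.1665,   1.2968,  78.5416,
        -3.2585]), 'joint_vel': array([-0.009 , -0.0284,  0.0023, -0.1578,  0.0183,  0.0743,  0.0869]), 'joint_torque': array([ -0.0007, -49.2568,  -0.406 , -31.34  ,  -0.0641,   0.0394,
         0.0001]), 'ee_pos': array([0.2695, 0.591 , 0.2216]), 'orientation': array([[-0.9099,  0.4148, -0.0006],
       [ 0.4148,  0.9099, -0.0016],
       [-0.0001, -0.0017, -1.    ]]), 'ft_force': array([-0.1898, -0.6348,  0.0236]), 'ft_torque': array([-0.0111, -0.0232, -0.0251]), 'grasp_force': 0.0, 'finger_gap': 0.08709046699182}
```

View pics/top0.png

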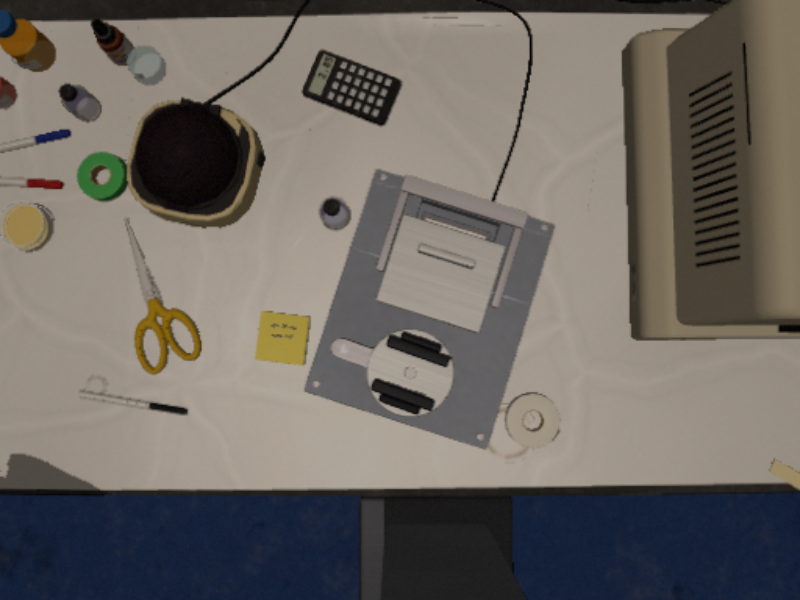

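View pics/side0.png

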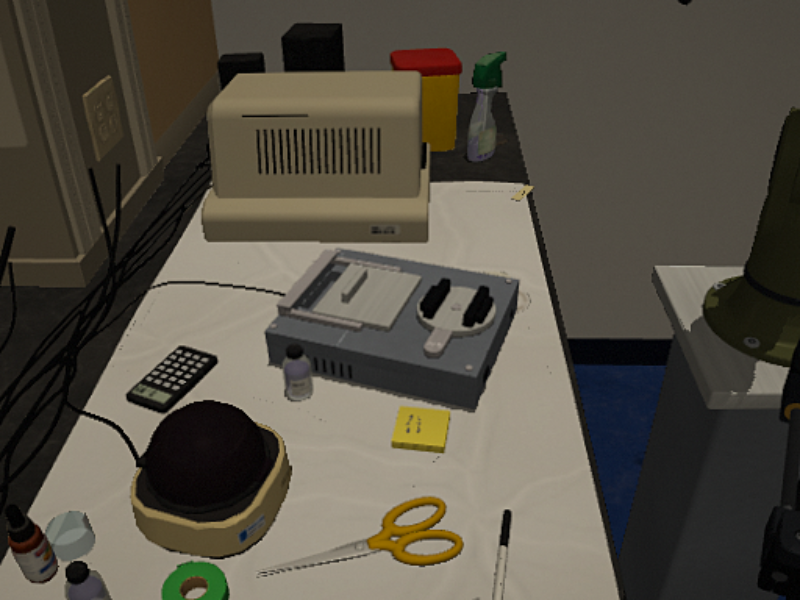

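The top view (800x600) shows the unit yawed. Its deck corners are at about (377,170), (553,227), (487,447) and (305,391). The disc is at (410,373), the tongue tip at (333,348), the cover's near corners at (377,300) and (478,331), and the tab at (447,255).

```bash
cat > h.py <<'E'
from cell import ctrl, read_camera, camera_model
import cv2, numpy as np
from scipy.optimize import least_squares
np.set_printoptions(precision=4,suppress=True)
def w(u,v,z,name="top",s=1.5625):
    c=camera_model(name);d=np.array([c['k1'],0,0,0,0.])
    p=cv2.undistortPoints(np.array([[[((u+.5)/s-.5),((v+.5)/s-.5)]]],float),c['mtx'],d)[0,0]
    r=c['R'].T@np.array([*p,1]);o=-c['R'].T@c['t'];return (o+r*(z-o[2])/r[2])[:2]
def proj(X,name="top",s=1.5625):
    c=camera_model(name);d=np.array([c['k1'],0,0,0,0.])
    p=cv2.projectPoints(np.array(X,float).reshape(-1,3),cv2.Rodrigues(c['R'])[0],c['t'],c['mtx'],d)[0][:,0];return (p+.5)*s-.5
E
python3 - <<'E'
from h import *
L=np.array([[150,115],[150,-115],[-135,-115],[-135,115],[-75,0]])/1e3
P=np.array([w(377,170,.06),w(553,227,.06),w(487,447,.06),w(305,391,.06),w(410,373,.069)])
R=lambda a:np.array([[np.cos(a),-np.sin(a)],[np.sin(a),np.cos(a)]])
f=lambda q:(L@R(q[2]).T+q[:2]-P).ravel()
q=least_squares(f,[.6,-.1,0]).x;print(q,np.degrees(q[2]),f(q).reshape(-1,2))
h=lambda p:R(q[2]).T@(p-q[:2])
for n,p in dict(tip=(333,348,.071),cnl=(377,300,.07),cnr=(478,331,.07),tabL=(419,246,.0865),tabR=(475,265,.0865),bottle=(333,205,.074),tape=(532,420,.012),pad=(283,338,.012)).items(): print(n,w(*p),h(w(*p)))
print("fast",R(q[2])@[-.075,0]+q[:2])
for i in ((333,348),): print(proj([*(R(q[2])@[-.075,.0]+q[:2]),.07]))
E
```

```text
[ 0.5489  0.0526 -0.3078] -17.637394416327304 [[ 0.0019  0.0016]
 [ 0.003  -0.0032]
 [-0.0039  0.    ]
 [-0.0009  0.0019]
 [-0.0001 -0.0003]]
tip [0.5073 0.1669] [-0.0743  0.0964]
cnl [0.5644 0.1148] [-0.0041  0.0639]
cnr [ 0.5273 -0.0054] [-0.0031 -0.0618]
tabL [0.6268 0.0649] [0.0705 0.0354]
tabR [ 0.6042 -0.0008] [ 0.0689 -0.0341]
bottle [0.6786 0.1676] [0.0887 0.1489]
tape [ 0.4171 -0.0789] [-0.0858 -0.1653]
pad [0.5207 0.2354] [-0.0823  0.1657]
fast [0.4775 0.0753]
[[410.2738 373.1369]]
```

```bash
cat >> h.py <<'E'
Q=np.array([.5489,.0526]);A=-0.3078;HX=np.array([np.cos(A),np.sin(A)]);HY=np.array([-HX[1],HX[0]])
def st():
    o=ctrl.get_obs();d=np.array(o['ee_pos'])[:2]-Q
    y=o['orientation'][:,1];print("t",round(o['time_s'],2),"house xy",d@HX,d@HY,"z",o['ee_pos'][2],"yaw err deg",np.degrees(np.arctan2(y[1],y[0])-A)-90,"zax",o['orientation'][:,2],"F",o['ft_force'],"T",o['ft_torque'],"gap",o['finger_gap'],"j7",o['joint_pos'][6])
E
python3 -m jog '[[[0,0,-0.03,-0.033,-0.024,0,-1],[0,0,-0.06,-0.066,-0.048,0,-1],[0,0,-0.09,-0.099,-0.072,0,-1],[0,0,-0.12,-0.132,-0.096,0,-1],[0,0,-0.12,-0.165,-0.12,0,-1]]]'; python3 -c "from h import *;st()"
```

```text
time_s: 0.52
ee_pos: [0.3705, 0.4118, 0.2221]
orientation: [[-0.953, 0.301, -0.0], [0.301, 0.953, -0.0], [0.0, -0.001, -1.0]]
ft_force: [0.6, -0.0, 0.8]
finger_gap: 0.0617
grasp_force: 0.0
t 0.52 house xy -0.27882571364500225 0.28824118397359744 z 0.22212877289666902 yaw err deg 0.08818028828922309 zax [-0.0004 -0.0004 -1.    ] F [ 0.6005 -0.017   0.7843] T [ 0.0164 -0.0127  0.0279] gap 0.061652646783074604 j7 21.801798512658156
```

```bash
python3 -m jog '[[[0,0,0,-0.029,-0.027,0,-1],[0,0,0,-0.058,-0.054,0,-1],[0,0,0,-0.087,-0.081,0,-1],[0,0,0,-0.116,-0.108,0,-1],[0,0,0,-0.145,-0.135,0,-1]]]' >/dev/null;  python3 -m jog '[[[0,0,0,-0.029,-0.027,0,-1],[0,0,0,-0.058,-0.054,0,-1],[0,0,0,-0.087,-0.081,0,-1],[0,0,0,-0.116,-0.108,0,-1],[0,0,0,-0.145,-0.135,0,-1]]]' >/dev/null; python3 -c "from h import *;st()"
```

```text
t 1.35 house xy 0.010990636787952871 0.018400251519124465 z 0.22234379505432947 yaw err deg 0.01246263275042736 zax [-0.0003  0.0001 -1.    ] F [ 0.6552  0.3143 -0.1072] T [ 0.0569 -0.0884  0.0254] gap 0.0015317015636057635 j7 65.56600934730699
```

```bash
python3 -m jog '[[[0,0,0,-0.012,-0.012,0.03,-1],[0,0,0,-0.012,-0.012,0.06,-1],[0,0,0,-0.012,-0.012,0.09,-1],[0,0,0,-0.012,-0.012,0.11,-1],[0,0,0,-0.012,-0.012,0.11,-1]]]' >/dev/null; python3 - <<'E'
from h import *
st()
a=cv2.resize(read_camera("top")[90:300,180:380,::-1],(500,525));b=cv2.resize(read_camera("side")[130:270,150:350,::-1],(750,525))
cv2.imwrite("pics/a1.png",a);cv2.imwrite("pics/b1.png",b)
E
```

```text
t 1.77 house xy 0.01855600975617018 0.006247894450516436 z 0.10725752739295295 yaw err deg -0.016082357432182448 zax [-0.0095 -0.0021 -1.    ] F [-1.2386 -0.0915 -0.004 ] T [-0.0243  0.0647  0.0164] gap 0.0006850203611399087 j7 68.86268253481724
```

View pics/b1.png

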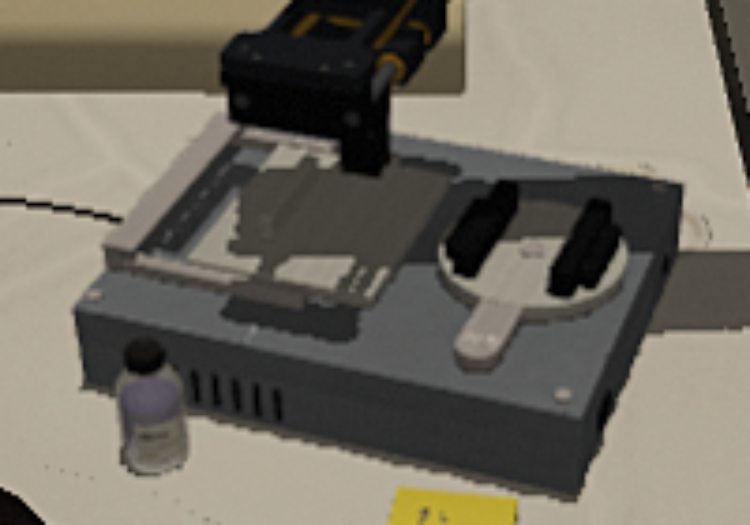

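The fingers are above the plate, on the robot's side of the tab, and the fastener is open. I'll lower them and push.

```bash
python3 -m jog '[[[0,0,0,0,-0.006,0.015,-1],[0,0,0,0,-0.006,0.03,-1],[0,0,0,0,-0.006,0.032,-1],[0,0,0,0,-0.006,0.032,-1]]]' >/dev/null; python3 -c "from h import *;st()"; python3 -m jog '[[[0,0,0,-0.01,0,0,-1],[0,0,0,-0.02,0,0,-1],[0,0,0,-0.03,0,0,-1],[0,0,0,-0.038,0,0,-1],[0,0,0,-0.044,0,0,-1]]]'>/dev/null; python3 -c "from h import *;st()"
```

```text
t 2.2 house xy 0.022412436000180204 0.0024683188683000566 z 0.0815334537395613 yaw err deg 0.017252118381534842 zax [ 0.0008  0.0004 -1.    ] F [-1.2505  0.4282  0.8023] T [-0.0212 -0.0153 -0.0159] gap 0.000677836362422818 j7 70.02656821110567
t 2.62 house xy 0.06589881992376422 0.0024462993361558417 z 0.08103591191499063 yaw err deg -4.179830203554502e-05 zax [-0.0031  0.0012 -1.    ] F [-5.4064  1.8814  4.4592] T [ 0.3938  1.4275 -0.0062] gap 0.0002848103842844148 j7 72.96777056031563
```

```bash
python3 -m jog '[[[0,0,0,0.008,0,0,-1],[0,0,0,0.008,0,0.005,-1],[0,0,0,0,0,0.006,-1],[0,0,0,-0.006,0,0.006,-1],[0,0,0,-0.012,0,0.006,-1]]]' >/dev/null; python3 -c "from h import *;st()"; python3 -m jog '[[[0,0,0,-0.005,0,0,-1],[0,0,0,-0.009,0,0,-1],[0,0,0,-0.012,0,0,-1],[0,0,0,-0.012,0,0,-1]]]'>/dev/null; python3 -c "from h import *;st()"
```

```text
t 3.03 house xy 0.07784751269298504 0.0018696052691326676 z 0.07378164620408544 yaw err deg 0.006895213392439814 zax [-0.0021  0.     -1.    ] F [-2.4835  1.2089 -1.8401] T [0.1554 0.4725 0.0233] gap 0.0004593035611336272 j7 73.76389059681203
t 3.37 house xy 0.08906575084715797 0.0018293581660027754 z 0.07416307171538009 yaw err deg -0.005013630613959208 zax [-0.0037  0.0004 -1.    ] F [-5.3054  0.3993  0.3301] T [0.2152 1.147  0.008 ] gap 0.00037407053943628975 j7 74.38851760842101
```

Sliding at about 5 N. I'll go on in small steps until the end stop shows in the force.

```bash
for i in 1; do python3 -m jog '[[[0,0,0,-0.002,0,0,-1],[0,0,0,-0.004,0,0,-1],[0,0,0,-0.004,0,0,-1]]]'>/dev/null; python3 -c "from h import *;st()";  python3 -m jog '[[[0,0,0,-0.002,0,0,-1],[0,0,0,-0.003,0,0,-1],[0,0,0,-0.003,0,0,-1]]]'>/dev/null; python3 -c "from h import *;st()"; done
```

```text
t 3.62 house xy 0.08918183656054054 0.0018474079944664709 z 0.07419215538588728 yaw err deg 0.034027714596490455 zax [-0.0114  0.0022 -0.9999] F [-14.1091   2.9593   9.4476] T [ 0.5498  3.3065 -0.0452] gap 0.00046333703703008736 j7 74.59072641082275
t 3.87 house xy 0.08923417851169296 0.001873775273843801 z 0.07418436822017659 yaw err deg 0.0644523834603774 zax [-0.0174  0.0035 -0.9998] F [-22.3325   4.3069  13.5469] T [ 0.888   4.9297 -0.0316] gap 0.00041106368725961167 j7 74.73835734120438
```

The cover is against the stop: the TCP stays at 0.089 while the force rises. I'll back off, lift clear and go over the fastener, half-opening the fingers.

```bash
python3 -m jog '[[[0,0,0,0.01,0,0,-1],[0,0,0,0.025,0,0,-1],[0,0,0,0.03,0,-0.03,-1],[0,0,0,0.05,0,-0.06,-1],[0,0,0,0.08,0,-0.06,-1]]]' >/dev/null; python3 -m jog '[[[0,0,0,0.03,0,0,-0.31],[0,0,0,0.06,0,0,-0.31],[0,0,0,0.08,0,0,-0.31],[0,0,0,0.087,0,0,-0.31],[0,0,0,0.087,0,0,-0.31]]]' >/dev/null; python3 - <<'E'
from h import *
st()
a=cv2.resize(read_camera("top")[90:300,180:380,::-1],(500,525));b=cv2.resize(read_camera("side")[130:270,150:350,::-1],(750,525))
cv2.imwrite("pics/a2.png",a);cv2.imwrite("pics/b2.png",b)
E
```

```text
t 4.7 house xy -0.06998013357842413 0.0026966861099310927 z 0.13550791231021386 yaw err deg 0.08109897077180506 zax [ 0.0024  0.0013 -1.    ] F [ 1.4676  0.2398 -0.3969] T [-0.0172 -0.026  -0.0033] gap 0.02495876503899224 j7 61.14330926863193
```

View pics/b2.png

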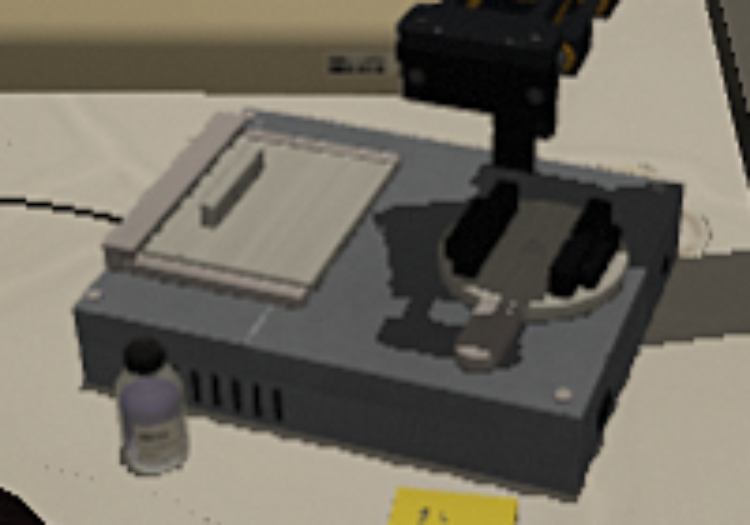

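View pics/a2.png

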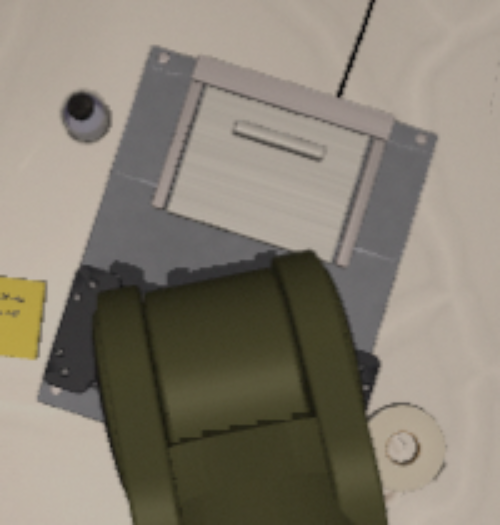

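The cover is fully home under the lip in both views, with no gap at the end stop. The tongue still points left at about (485,335) in the side crop. Next I descend into the slot.

```bash
python3 -m jog '[[[0,0,0,0.004,-0.002,0.01,-0.31],[0,0,0,0.004,-0.002,0.025,-0.31],[0,0,0,0.004,-0.002,0.04,-0.31],[0,0,0,0.004,-0.002,0.055,-0.31],[0,0,0,0.004,-0.002,0.056,-0.31]]]' >/dev/null; python3 -m jog '[[[0,0,0,0,0,0,-0.31],[0,0,0.06,0,0,0,-0.31],[0,0,0.12,0,0,0,-0.31]]]' >/dev/null;python3 -c "from h import *;st()"
```

```text
t 5.47 house xy -0.07272928460111884 9.70163439732845e-05 z 0.07923750784532686 yaw err deg -7.07774646350731 zax [ 0.0014  0.     -1.    ] F [-0.1226 -0.2121 -0.5304] T [-0.0148 -0.0459  0.0113] gap 0.03006396075496114 j7 55.203099137300676
```

```bash
python3 -m jog '[[[0,0,0.1,0,0,0,-0.31],[0,0,0.2,0,0,0,-0.31],[0,0,0.3,0,0,0,-0.31],[0,0,0.4,0,0,0,-0.31],[0,0,0.5,0,0,0,-0.31]]]' >/dev/null;python3 -c "from h import *;st()"; python3 -m jog '[[[0,0,0.1,0,0,0,-0.31],[0,0,0.2,0,0,0,-0.31],[0,0,0.3,0,0,0,-0.31],[0,0,0.4,0,0,0,-0.31],[0,0,0.5,0,0,0,-0.31]]]' >/dev/null;python3 -c "from h import *;st()"
```

```text
t 5.88 house xy -0.07406587768175303 0.001779204211475832 z 0.07946222855609497 yaw err deg -35.769835811832394 zax [ 0.0003  0.0026 -1.    ] F [-1.9392  3.6515  1.8223] T [0.782  0.4319 0.1072] gap 0.029650278958601846 j7 26.606375970858227
t 6.3 house xy -0.07369423615666341 0.0016844413172291473 z 0.07952170432784383 yaw err deg -64.40477984364 zax [ 0.0011  0.0021 -1.    ] F [-1.4246  3.187   0.4167] T [0.6557 0.2893 0.1148] gap 0.03010036663597765 j7 -1.8785068582189208
```

```bash
python3 -m jog '[[[0,0,0.1,0,0,0,-0.31],[0,0,0.2,0,0,0,-0.31],[0,0,0.3,0,0,0,-0.31],[0,0,0.4,0,0,0,-0.31],[0,0,0.5,0,0,0,-0.31]]]' >/dev/null;python3 - <<'E'
from h import *
st()
b=cv2.resize(read_camera("side")[130:270,150:350,::-1],(750,525))
cv2.imwrite("pics/b3.png",b)
E
```

```text
t 6.72 house xy -0.07341580868435126 0.0014321384379838303 z 0.07954411451664528 yaw err deg -93.05877313329171 zax [ 0.0014  0.0017 -1.    ] F [-0.8728  3.8329  0.285 ] T [0.4765 0.2134 0.1053] gap 0.029986807965372522 j7 -30.359000763846193
```

View pics/b3.png

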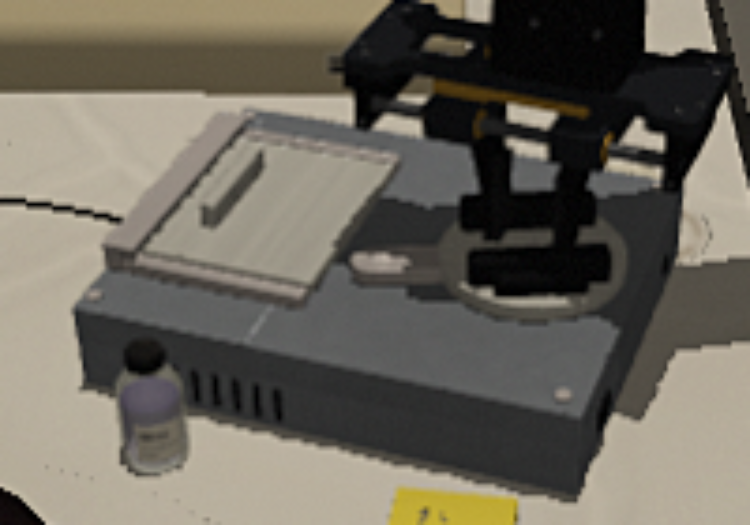

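The tongue, with its tip at about (365,262), has turned most of the way to the cover and is roughly 20° short. I'll go on in small steps until the stop torque appears.

```bash
python3 -m jog '[[[0,0,0.08,0,0,0,-0.31],[0,0,0.16,0,0,0,-0.31],[0,0,0.24,0,0,0,-0.31],[0,0,0.24,0,0,0,-0.31]]]' >/dev/null;python3 -c "from h import *;st()"; python3 -m jog '[[[0,0,0.05,0,0,0,-0.31],[0,0,0.1,0,0,0,-0.31],[0,0,0.1,0,0,0,-0.31]]]' >/dev/null;python3 -c "from h import *;st()";  python3 -m jog '[[[0,0,0.04,0,0,0,-0.31],[0,0,0.08,0,0,0,-0.31],[0,0,0.08,0,0,0,-0.31]]]' >/dev/null;python3 -c "from h import *;st()"
```

```text
t 7.1 house xy -0.07338557316115266 0.001115669301239242 z 0.07945471180419349 yaw err deg -106.55584696310626 zax [ 0.0014  0.0014 -1.    ] F [-0.7343  2.4363  0.6615] T [0.5272 0.3025 0.0284] gap 0.02992016768455501 j7 -43.76162875242625
t 7.35 house xy -0.07334663297589983 0.0010424083351878884 z 0.07938961853619413 yaw err deg -112.15957152429196 zax [ 0.0015  0.0013 -1.    ] F [-0.9452  2.9377  2.0685] T [0.5675 0.2365 0.0639] gap 0.03009505323488487 j7 -49.32964253878986
t 7.6 house xy -0.07334960225361921 0.0009378571658733949 z 0.07931374099055344 yaw err deg -116.71362460317614 zax [ 0.0015  0.0011 -1.    ] F [0.0051 2.8132 3.1475] T [0.594  0.1921 0.0345] gap 0.03020247573438835 j7 -53.859359537360646
```

```bash
python3 -m jog '[[[0,0,0.04,0,0,0,-0.31],[0,0,0.08,0,0,0,-0.31],[0,0,0.08,0,0,0,-0.31]]]' >/dev/null;python3 - <<'E'
from h import *
st()
b=cv2.resize(read_camera("side")[130:270,150:350,::-1],(750,525))
cv2.imwrite("pics/b4.png",b)
E
```

```text
t 7.85 house xy -0.07274996746327364 0.0010127847596582897 z 0.07945479118714097 yaw err deg -121.12686990280152 zax [ 0.003   0.0002 -1.    ] F [1.6077 3.3785 2.4124] T [ 0.5238 -0.1464  1.1124] gap 0.03022822832124032 j7 -58.31506909212841
```

View pics/b4.png

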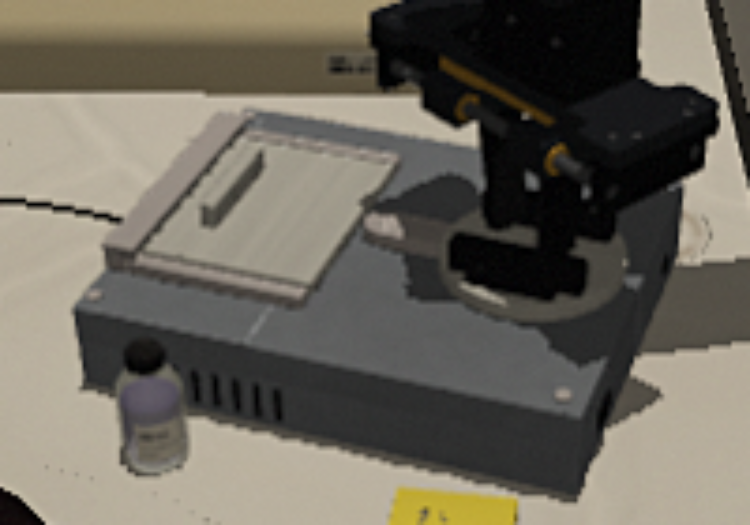

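The z torque jumped to 1.1 N m and the tongue now points straight at the middle of the cover's near edge, so the fastener is at its stop. I'll turn back within the play to unload it, lift out and verify.

```bash
python3 -m jog '[[[0,0,-0.1,0,0,0,-0.31],[0,0,-0.2,0,0,0,-0.31],[0,0,-0.3,0,0,0,-0.31],[0,0,-0.3,0,0,0,-0.31]]]' >/dev/null;python3 -c "from h import *;st()"; python3 -m jog '[[[0,0,0,0,0,-0.02,-0.31],[0,0,0,0,0,-0.05,-0.31],[0,0,0,0,0,-0.08,-0.31],[0,0,0,0,0,-0.12,-0.31],[0,0,0,0,0,-0.15,-0.31]]]' >/dev/null
python3 -m jog '[[[0,0,0,0,0,0,-0.31],[0,0,0,0,0,0,-0.31]]]' >/dev/null
python3 - <<'E'
from h import *
st()
b=cv2.resize(read_camera("side")[130:270,150:350,::-1],(750,525))
cv2.imwrite("pics/b5.png",b)
p=(proj([[*(Q+HX*x+HY*y),.071] for x,y in((.025,0),(-.075,0),(.0295,.065),(.0295,-.065))],"side",1)-[150,130])*3.75
print(p)
E
```

```text
t 8.23 house xy -0.07393639367163321 -0.001339863473186271 z 0.07811590843318986 yaw err deg -104.09544415814248 zax [-0.0012 -0.0012 -1.    ] F [0.9419 0.6252 0.1481] T [-0.119   0.0923 -0.0074] gap 0.030012919169549027 j7 -41.227891261165695
t 8.82 house xy -0.07269657898838824 -0.0002497545244004971 z 0.2301114908488497 yaw err deg -104.41555606619251 zax [ 0.0032  0.001  -1.    ] F [-0.2104 -0.3824 -0.5189] T [-0.0327  0.121  -0.0041] gap 0.029674369653184707 j7 -45.02064550749192
[[361.9368 211.8199]
 [532.3795 243.5979]
 [310.7624 273.1562]
 [394.0785 153.7029]]
```

View pics/b5.png

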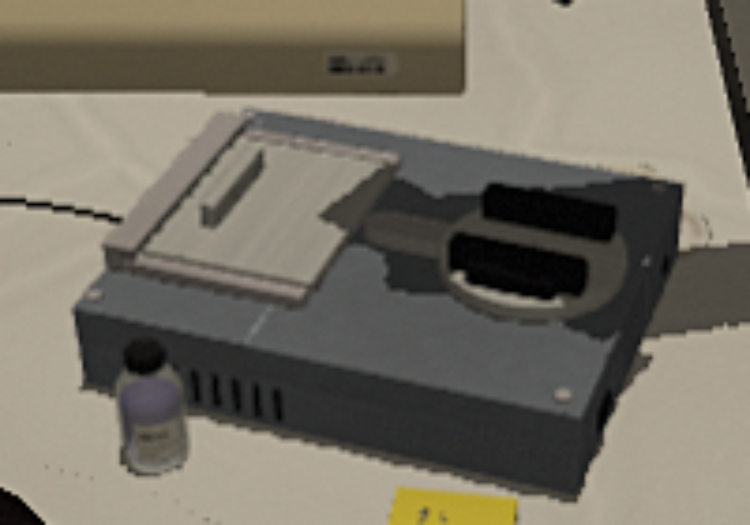

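The fastener looks locked. I'll move the arm aside and check the angle numerically from the top camera.

```bash
python3 -c "
from h import *
o=ctrl.get_obs()['orientation'];print((o.T@[0,1,0])*.04, (o.T@[0.3,1,0])*.04)"
python3 -m jog '[[[0,0,0,-0.04,0,0,-0.31],[0,0,0,-0.08,0,0,-0.31],[0,0,0,-0.12,0,0,-0.31],[0,0,0,-0.16,0,0,-0.31],[0,0,0,-0.2,0,0,-0.31]]]' | sed -n 2p
```

```text
[ 0.0339 -0.0212 -0.    ] [ 0.0403 -0.011  -0.    ]
ee_pos: [0.3771, -0.0857, 0.2267]
```

```bash
python3 - <<'E'
from h import *
st()
cv2.imwrite("pics/a6.png",cv2.resize(read_camera("top")[90:300,180:380,::-1],(570,600),interpolation=cv2.INTER_CUBIC))
E
```

```text
t 9.28 house xy -0.12182408282230198 -0.18384500675741933 z 0.22672591510408513 yaw err deg -104.33599778415629 zax [-0.0033  0.0013 -1.    ] F [ 0.8773 -0.1299 -0.1515] T [-0.1358  0.0534 -0.0002] gap 0.030032879966767078 j7 -30.57660919239468
```

View pics/a6.png

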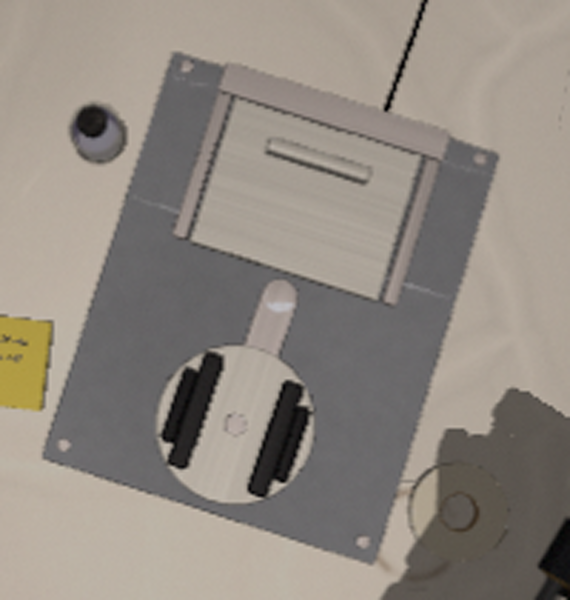

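The top crop shows the cover home. The tongue runs from the axis at (236,425) to its tip at (281,280), about 17° against the housing's 17.6°, so the fastener is locked. The pad, bottle and tape roll are where they were, and the robot is clear.

```bash
python3 -c "
from cell import ctrl
print(ctrl.hand_in())"
```

```text
the job is handed in; nothing more can be done
None
```

The job is handed in, with no verdict returned: the cover is home against its end stop, the fastener is turned to its stop (about 1.57 rad by the camera), the pad, tape and bottle look unmoved, and the robot is clear.

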